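# Pack the small test kit into its caddy

### The arm

A 6-joint arm with a two-finger parallel gripper is mounted at the origin on a cart in front of the work surface, level with it; the furniture and walls round the work are solid. World frame = base frame: x ahead of the robot, y to its left, z up, the work surface at z = 0. Lengths are in m, angles in rad, forces in N, time in s.
With the tool pointing down it reaches from about 0.325 to 0.775 m from the base axis. Payload 5.5 kg.
Tool frame: the origin (TCP) lies midway between the tips of the shut fingers; the grasp point (between the pads) lies 19 mm behind it; z points along the fingers, y is the line along which they close (so a half turn about z gives the same grasp; the last joint's range is limited). The gripper opens to 85 mm and grips with 20 to 120 N. Pads are 22 mm wide; open, the fingers measure 114 mm over their backs; the gripper's body (76 mm by 85 mm) begins 54 mm behind the grasp point. The pads swing forward as they close: fully open they stand 13 mm farther back than shut.
Start: joints at [-1.189, 0.091, 1.231, -0, 1.82, -0.057], TCP at [0.255, -0.543, 0.231] pointing down, gripper open.
Joint ranges: [-2.87, 2.87], [-0.86, 2.18], [0.17, 2.46], [-1.51, 4.65], [0.06, 2.69], [-2.65, 2.65]. Speed limits (rad/s): [2.57, 2.57, 3.01, 3.14, 3.14, 3.14].

### API

Orientations are given as a rotation vector (axis times angle).
In Python, from station import env, grab_frame, camera_info gives the robot as it stands.
- The arm moves only by the shell command python3 -m pendant 'ROWS' [FORCE]. ROWS is JSON, one flat list of numbers, 5 for each row, row after row: the closure, from 0 (fully open) to 1 (shut), then the shift along the tool's x, y, z in m, then the turn about the tool's z in units of 5 degrees (1.0 is 5 degrees). A call has 1 to 5 rows; each row shifts and turns the commanded pose from where the row before left it, along the tool's axes as they then stand; what a row does not reach is not made up. A row lasts 1/12 s, in which the tool goes at most 41.7 mm and 7.16 degrees, less where a joint would pass 70% of its speed; a pose out of reach is approached as far as the arm can. A call with a gripper value outside its range is refused whole. The fingers move at their own pace and stop on an object; FORCE is the grip in N (left out, the last holds). Time passes only in rows, so rows that do not move let the fingers close. It gives the time, the measured TCP pose, the force, the opening and the grip force at its end, in the units of the state.
- env.get_state(): the state, without advancing time (a new reading comes with each control period).
- grab_frame(name): name is "scene" or "side" or "wrist"; returns the picture (384x512x3 uint8, red, green, blue); there is no depth.
- camera_info(name): a dict with "fx", "fy", "cx", "cy" (pixels), "world_from_camera" (4x4, takes a point from camera to world coordinates); the wrist camera has in their place "hand_eye" (4x4, takes a point from camera to tool coordinates, whose origin is the TCP and whose axes are the flange's). Camera axes: x right, y up, looking along -z (the intrinsics and any distortion apply to the point x, -y, -z); pixel columns grow to the right and rows downward; lengths in m; the calibration is good to about 2 mm. A picture is of the moment at which its call begins: read the wrist's pose just before it. camera_info takes no time and is no camera call.
- env.job_done(): hands the job in; it is judged then, once.
The state is a dict: "clock": time; "joint_positions": joint angles; "dq": joint speeds; "joint_efforts": joint torques, N m; "ee_pos": TCP position; "eef_rot": TCP orientation; "force": force on the tool from outside, world axes, zero at the start; "wrist_torque": the same for the moment, N m; "width": finger opening in m; "grip_force": force on a finger pad.
Only numpy, scipy, OpenCV 4.12 (cv2) and the standard library are available. Lean on these libraries where they do the work, as an engineer would, in place of code of your own. Each camera call takes 0.05 s, during which the arm holds its last target. There are 200 camera calls.

### The job

Pack the small test kit: put the small carton, the small brown bottle and the small beaker into the caddy, each standing upright and fully down in the nest made for it (carton in the oblong recess, bottle in the round collar, beaker in the plain round recess). Set them down rather than dropping them, and leave the large carton, the large bottle and the large beaker standing where they are.

Things in the scene. Friction and masses are not known exactly. Their poses are not given: they have to be found in the camera images.
- caddy: White open kit caddy, 148 (x) x 312 (y, its long side) x 26 mm high with a rolled rim of 3.5 mm radius (top at 29.5 mm) and a low grip at each end. Walls and floor 4 mm. Fixed on the worktop. Origin: centre of its underside; the three nests sit in a row along its y axis, centres 100 mm apart, the middle one over the origin.
- carton_nest: Grey block 136 (x) x 98 (y) x 20 mm high, fixed in one bay of the caddy (which one varies), axes parallel to the caddy's. Origin: centre of its underside, 4 mm above the worktop. It has one rectangular recess, 124 mm along x by 65 mm along y, centred, 14 mm deep, dark floor (recess floor 6 mm above the origin, 10 mm above the worktop).
- bottle_nest: Grey block 136 (x) x 98 (y) x 20 mm high, fixed in one bay of the caddy (which one varies), axes parallel to the caddy's. Origin: centre of its underside, 4 mm above the worktop. Round hole of diameter 70 mm, its floor 6 mm above the origin (10 mm above the worktop); a collar of 80 mm outer diameter rises round it to 50 mm above the origin (54 mm above the worktop).
- beaker_nest: Grey block 136 (x) x 98 (y) x 20 mm high, fixed in one bay of the caddy (which one varies), axes parallel to the caddy's. Origin: centre of its underside, 4 mm above the worktop. It has one plain round recess of diameter 60 mm, centred, without a collar, 14 mm deep (recess floor 6 mm above the origin, 10 mm above the worktop).
- small_carton: The small printed carton, white and green, 51 (x) x 110 (y) x 72 mm high, standing on its 51 x 110 side. 0.07 kg. Origin: centre of its underside; z up. Grasp it across x (51 mm).
- large_carton: The large printed carton, white and red, 96 (x) x 165 (y) x 58 mm high: a look-alike that stays where it is. Origin: centre of its underside.
- small_bottle: The small round reagent bottle of brown glass with a black screw cap that does not turn, body 54 mm diameter, 131 mm high in all, 0.24 kg. Cap: 35 mm diameter, from 109 to 131 mm above the foot, a good place to grip. Origin: centre of its underside; z up.
- large_bottle: The large round reagent bottle, clear to white with a blue screw cap, body 60 mm diameter, 141 mm high: a look-alike that stays where it is. Origin: centre of its underside.
- small_beaker: The small empty beaker of clear glass, 56 mm high, open at the top, 0.06 kg. Its round body is 44 mm in diameter and its axis passes 3 mm to the -x side of the origin; a pouring spout sticks out on the +x side of the rim (50 mm over all along x). Origin: on the underside; z up. Grasp it across y (44 mm).
- large_beaker: The large beaker of clear glass, 70 mm high, body 55 mm in diameter (61 mm with the spout), partly filled with something beige that is part of it: a look-alike that stays where it is. Origin: on the underside, about 3 mm to the spout side of the body's axis.
Things that resemble listed ones, but are neither listed nor needed, are in the scene too. What is shaped like the bottle_nest but purple is not meant.

How it is judged:
At the end, for the whole second after the job is handed in: Small carton, bottle and beaker upright (0.1 rad), underside within 4 mm of their own nest's floor, within 12 mm of its centre (beaker 15), carton along its recess (0.25 rad), released, at rest; large carton, bottle and beaker upright, within 20 mm of where they stood (horizontal distance between small_carton and carton_nest below 0.012 m and z of small_carton in the frame of carton_nest below 0.01 m and angle between each of small_carton, small_bottle, small_beaker, large_carton, large_bottle, large_beaker's own z axis and vertical below 0.1 rad and linear speed of each of small_carton, small_bottle, small_beaker below 0.02 m/s and angular speed of each of small_carton, small_bottle, small_beaker below 0.2 rad/s and horizontal distance between small_bottle and bottle_nest below 0.012 m and z of small_bottle in the frame of bottle_nest below 0.01 m and horizontal distance between small_beaker and beaker_nest below 0.015 m and z of small_beaker in the frame of beaker_nest below 0.01 m and angle between the y axis of small_carton and the x axis of carton_nest, either way round below 0.25 rad and distance of each of large_carton, large_bottle, large_beaker from where it was at the start of the episode below 0.02 m); the robot touches nothing.
It fails at once if the small carton falls or is flung: it moves faster than 0.7 m/s without being held in the fingers (a fall of about 25 mm) (linear speed of small_carton above 0.7 m/s and contact force between small_carton and the fingers below 0.05 N).
It fails at once if the small brown bottle falls or is flung: it moves faster than 0.7 m/s without being held in the fingers (a fall of about 25 mm) (linear speed of small_bottle above 0.7 m/s and contact force between small_bottle and the fingers below 0.05 N).
It fails at once if the small beaker falls or is flung: it moves faster than 0.7 m/s without being held in the fingers (a fall of about 25 mm) (linear speed of small_beaker above 0.7 m/s and contact force between small_beaker and the fingers below 0.05 N).
It fails at once if a large look-alike (carton, bottle or beaker) is moved by more than 20 mm or tipped (distance of any of large_carton, large_bottle, large_beaker from where it was at the start of the episode above 0.02 m or angle between any of large_carton, large_bottle, large_beaker's own z axis and vertical above 0.3 rad).
It also fails if it takes over 93 s, if anything falls off the work surface, if the arm or the gripper's body presses on something with over 40 N, if the wrist force passes 120 N, or if a joint passes its speed limit or range.

## Working session

There is one attempt and no reset: what is moved stays moved. The work goes in short steps, Python scripts to look and compute and a shell command to move; the robot and the scene stay as the last step left them, time stands still between calls to the robot, and variables do not carry over. Pictures are saved under pics/ and viewed, at most 14 in all, crops included, and the job is handed in when it is done.

```bash
ls; mkdir -p pics; python3 - <<'E'
from station import env, grab_frame, camera_info
import cv2,numpy as np
np.set_printoptions(precision=4,suppress=True)
s=env.get_state(); print(s)
for n in ("scene","side","wrist"):
    f=grab_frame(n); cv2.imwrite(f"pics/{n}0.png",f[...,::-1]); 
    c=camera_info(n); print(n,c)
a=cv2.imread("pics/scene0.png"); 
cv2.imwrite("pics/scene0b.png",cv2.resize(a,(800,600),interpolation=cv2.INTER_CUBIC))
E
```

```text
pics
{'clock': 0.0, 'joint_positions': array([-1.1887,  0.0919,  1.2319, -0.    ,  1.8198, -0.0567]), 'dq': array([ 0.0004, -0.0018, -0.0014, -0.    ,  0.0007,  0.    ]), 'joint_efforts': array([  0.0018, -45.8734, -41.8025,  -0.    ,   0.0117,   0.0001]), 'ee_pos': array([ 0.2548, -0.5429,  0.2301]), 'eef_rot': array([-3.0644, -0.6833,  0.0005]), 'force': array([-0.3427, -0.4505, -0.2403]), 'wrist_torque': array([-0.0266, -0.0727, -0.0383]), 'grip_force': 0.0, 'width': 0.08508510685384627}
scene {'fx': 369.7205024086897, 'fy': 369.7205024086897, 'cx': 256.15714483500864, 'cy': 186.02737186479254, 'world_from_camera': array([[-0.8665,  0.2573, -0.4277,  0.004 ],
       [-0.4987, -0.409 ,  0.7642,  0.9226],
       [ 0.0217,  0.8755,  0.4827,  0.6236],
       [ 0.    ,  0.    ,  0.    ,  1.    ]])}
side {'fx': 418.4833762259379, 'fy': 418.4833762259379, 'cx': 255.5770460707801, 'cy': 189.16141975806255, 'world_from_camera': array([[-0.9024,  0.2041, -0.3795,  0.0622],
       [-0.4309, -0.4213,  0.798 ,  0.9365],
       [ 0.003 ,  0.8836,  0.4682,  0.6142],
       [ 0.    ,  0.    ,  0.    ,  1.    ]])}
wrist {'fx': 276.9720577961478, 'fy': 276.9720577961478, 'cx': 255.8757982333994, 'cy': 192.45627211770426, 'hand_eye': array([[-0.001 ,  0.9596,  0.2814,  0.0714],
       [ 1.    ,  0.0015, -0.0016, -0.0006],
       [-0.002 ,  0.2814, -0.9596, -0.1426],
       [ 0.    ,  0.    ,  0.    ,  1.    ]])}
```

View pics/scene0b.png

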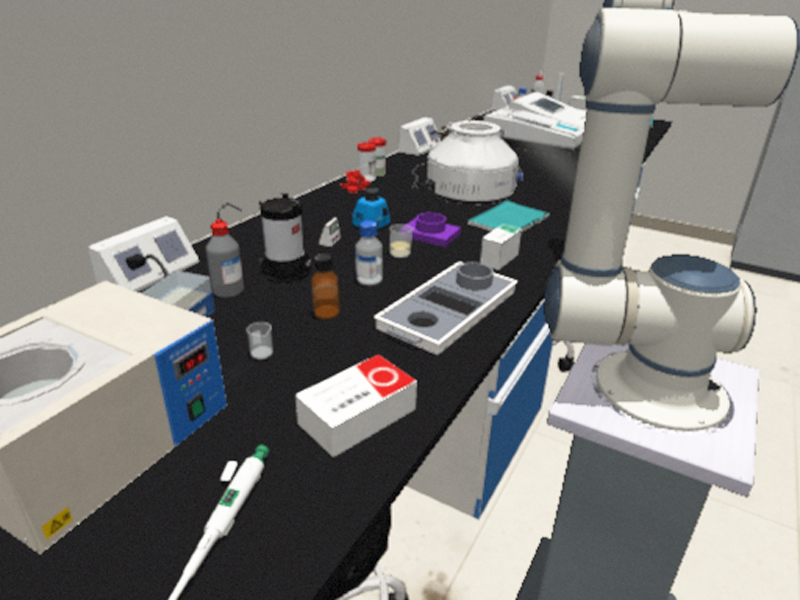

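View pics/wrist0.png

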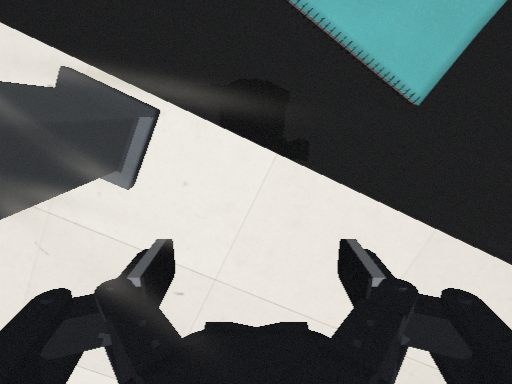

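The 800x600 scene view shows each wanted item and its look-alike:
- **Carton:** the small green/white one is at (500,243). The large red one is at (357,403).
- **Bottle:** the small brown one is at (325,285). The large blue-capped one is at (368,252), with a grey red-capped one at (225,260).
- **Beaker:** the small empty one is at (260,342). The large one with the beige fill is at (400,240).
- **Caddy:** it is at (448,305), with the collar at (475,275), the oblong recess at (450,300) and the round recess at (424,320). The purple collar at (432,228) is a decoy.

The wrist view shows only the table edge.

```bash
cat > h.py <<'E'
from station import env, grab_frame, camera_info
import cv2,numpy as np
from scipy.spatial.transform import Rotation as R
np.set_printoptions(precision=4,suppress=True)
def tool():
    s=env.get_state(); T=np.eye(4); T[:3,:3]=R.from_rotvec(s["eef_rot"]).as_matrix(); T[:3,3]=s["ee_pos"]; return T
def cam(n,T=None):
    c=camera_info(n); W=c["world_from_camera"] if n!="wrist" else (tool() if T is None else T)@c["hand_eye"]
    return c,np.array(W)
def px2w(n,u,v,z,T=None):
    c,W=cam(n,T); d=W[:3,:3]@np.array([(u-c["cx"])/c["fx"],-(v-c["cy"])/c["fy"],-1]); o=W[:3,3]
    return o+d*(z-o[2])/d[2]
def w2px(n,p,T=None):
    c,W=cam(n,T); q=W[:3,:3].T@(np.array(p)-W[:3,3]); return np.array([c["cx"]-c["fx"]*q[0]/q[2],c["cy"]+c["fy"]*q[1]/q[2]])
def delta(x,y,z,yaw=None):
    """tool-axis shift to put TCP at xyz; yaw = world angle of tool y axis -> turn in units of 5deg. turn first separately"""
    T=tool(); print("shift",T[:3,:3].T@(np.array([x,y,z])-T[:3,3]))
    a=np.arctan2(T[1,1],T[0,1]); print("tool y yaw deg",np.degrees(a))
    if yaw is not None:
        d=(yaw-np.degrees(a)+90)%180-90; print("turn units (tool z down => negative)",-d/5)
E
python3 - <<'E'
from h import *
s=1/1.5625
for n,u,v,z in [("beaker foot",261,355,0),("bottle foot",326,314,0),("bottle cap top",322,258,.131),("Lbottle foot",369,281,0),("Lbeaker foot",400,254,0),
 ("carton top near",489,238,.072),("carton topR",520,228,.072),("carton bottom L",483,262,0),("carton bot mid",493,267,0),("carton bot R",519,247,0),
 ("caddy L",377,318,.0295),("caddy bottom",438,347,.0295),("caddy right",517,286,.0295),("caddy far",462,264,.0295),("collar top",475,270,.054),("round",424,319,.024),
 ("Lcarton",298,395,.058),("",335,426,.058),("",417,381,.058),("",375,357,.058),("purple",432,228,0),("pipette",262,450,0),("oven corner",223,408,0)]:
    print(n,px2w("scene",u*s,v*s,z))
a=cv2.imread("pics/side0.png"); cv2.imwrite("pics/side0c.png",cv2.resize(a[110:310,120:390],(800,592),interpolation=cv2.INTER_CUBIC))
E
```

```text
beaker foot [0.6516 0.2851 0.    ]
bottle foot [0.637  0.1041 0.    ]
bottle cap top [0.6361 0.1096 0.131 ]
Lbottle foot [ 0.6404 -0.0663  0.    ]
Lbeaker foot [ 0.6528 -0.2307  0.    ]
carton top near [ 0.4431 -0.2897  0.072 ]
carton topR [ 0.4012 -0.39    0.072 ]
carton bottom L [ 0.4563 -0.3012  0.    ]
carton bot mid [ 0.4247 -0.2885  0.    ]
carton bot R [ 0.4111 -0.4358  0.    ]
caddy L [0.5137 0.1024 0.0295]
caddy bottom [0.3667 0.129  0.0295]
caddy right [ 0.325  -0.1721  0.0295]
caddy far [ 0.4725 -0.2068  0.0295]
collar top [ 0.4164 -0.1483  0.054 ]
round [0.4376 0.0489 0.024 ]
Lcarton [0.4731 0.3944 0.058 ]
 [0.3853 0.4211 0.058 ]
 [0.3351 0.2695 0.058 ]
 [0.4262 0.2493 0.058 ]
purple [ 0.6622 -0.4261  0.    ]
pipette [0.4863 0.4677 0.    ]
oven corner [0.6034 0.429  0.    ]
```

View pics/side0c.png

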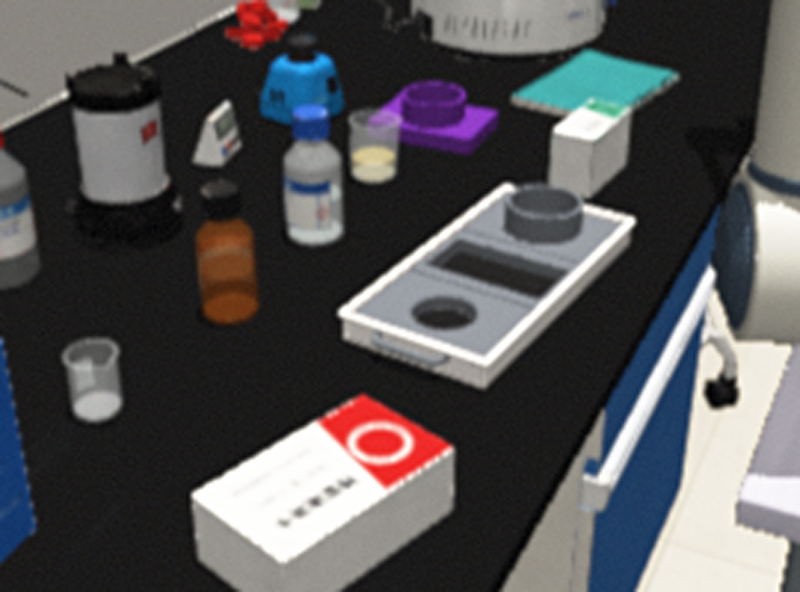

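The side crop agrees with the scene view: the collar is at (543,212), the oblong recess at (498,268) and the round recess at (444,314). The small carton, with its green end, is at (590,145). The bottle is at (226,255) and the empty beaker at (93,380). The positions match the sizes given (caddy 150 x 308 mm), so I'll move the wrist camera over the carton.

```bash
python3 -m pendant '[0,0.034,-0.019,-0.01,0, 0,0.034,-0.019,-0.01,0, 0,0.034,-0.019,-0.01,0, 0,0.034,-0.019,-0.01,0, 0,0.034,-0.019,-0.01,0]' 40
python3 -m pendant '[0,0,0,0,0, 0,0,0,0,0]'
python3 - <<'E'
from h import *
T=tool();np.save("T1.npy",T);cv2.imwrite("pics/w1.png",grab_frame("wrist")[...,::-1]);print(T)
E
```

```text
clock: 0.57
ee_pos: [0.369, -0.3834, 0.2814]
eef_rot: [-3.066, -0.683, 0.0]
force: [0.9, -0.5, 0.7]
width: 0.0853
grip_force: 0.0
clock: 0.73
ee_pos: [0.3697, -0.3837, 0.2822]
eef_rot: [3.063, 0.689, 0.001]
force: [0.1, -0.1, -0.0]
width: 0.0859
grip_force: 0.0
[[ 0.9036  0.4283  0.0011  0.3697]
 [ 0.4283 -0.9036 -0.0015 -0.3837]
 [ 0.0004  0.0018 -1.      0.2822]
 [ 0.      0.      0.      1.    ]]
```

View pics/w1.png

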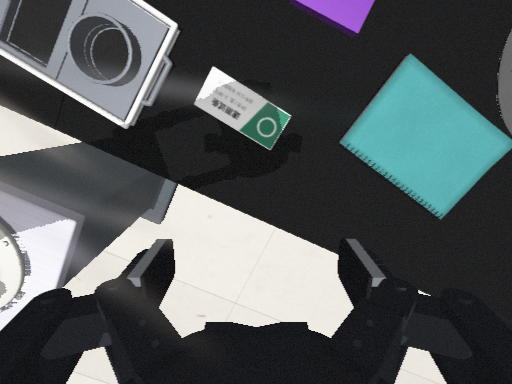

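The wrist view shows the carton top, with corners at (212,67), (195,103), (270,150) and (291,115). The caddy's collar end is at upper left, with rim corners at (178,27) and (128,125).

```bash
python3 - <<'E'
from h import *
T=np.load("T1.npy")
P=[px2w("wrist",u,v,.072,T) for u,v in [(212,67),(195,103),(270,150),(291,115)]]
P=np.array(P);print(P);c=P.mean(0);print("centre",c,"sides",[np.linalg.norm(P[i]-P[i-1]) for i in range(4)])
ys=P[2]+P[3]-P[0]-P[1];print("long yaw",np.degrees(np.arctan2(ys[1],ys[0])))
for u,v in [(178,27),(128,125)]: print("caddy",px2w("wrist",u,v,.0295,T))
print("collar",px2w("wrist",106,49,.054,T))
sx=P[0]+P[3]-P[1]-P[2];yaw=np.degrees(np.arctan2(sx[1],sx[0]));print("short yaw",yaw)
delta(c[0],c[1],.15,yaw)
E
```

```text
[[ 0.4575 -0.2858  0.072 ]
 [ 0.4116 -0.2827  0.072 ]
 [ 0.3994 -0.3899  0.072 ]
 [ 0.4489 -0.3944  0.072 ]]
centre [ 0.4294 -0.3382  0.072 ] sides [np.float64(0.10894616772393738), np.float64(0.04596717282649442), np.float64(0.10792135765263118), np.float64(0.04968867365881455)]
long yaw -95.49212815516691
caddy [ 0.4849 -0.2209  0.0295]
caddy [ 0.3423 -0.2012  0.0295]
collar [ 0.4224 -0.1588  0.054 ]
short yaw -4.507395897287741
shift [ 0.0747 -0.0163  0.1312]
tool y yaw deg -64.76032436390761
turn units (tool z down => negative) -12.050585693323972
```

```bash
python3 -m pendant '[0,0,0,0,-1.4, 0,0,0,0,-1.4, 0,0,0,0,-1.4, 0,0,0,0,-1.4, 0,0,0,0,-1.4]'
python3 -m pendant '[0,0,0,0,-1.3, 0,0,0,0,-1.3, 0,0,0,0,-1.2, 0,0,0,0,-1.2, 0,0,0,0,0]'
python3 - <<'E'
from h import *
delta(.4294,-.4382,.23,-4.5)
E
```

```text
clock: 1.2
ee_pos: [0.3672, -0.3863, 0.2799]
eef_rot: [-2.714, -1.578, 0.001]
force: [0.6, -0.4, -0.3]
width: 0.0853
grip_force: 0.0
clock: 1.62
ee_pos: [0.3672, -0.3862, 0.28]
eef_rot: [-2.311, -2.125, 0.001]
force: [-0.3, -0.2, -0.8]
width: 0.0854
grip_force: 0.0
shift [-0.0467  0.0664  0.0498]
tool y yaw deg -4.794501673503404
turn units (tool z down => negative) -0.0589003347006809
```

```bash
python3 -m pendant '[0,-0.003,0.02,0.015,0, 0,-0.003,0.02,0.015,0, 0,-0.003,0.02,0.015,0, 0,0,0.006,0.005,0, 0,0,0,0,0]'
python3 -m pendant '[0,0,0,0,0, 0,0,0,0,0]'
python3 - <<'E'
from h import *
T=tool();np.save("T2.npy",T);cv2.imwrite("pics/w2.png",grab_frame("wrist")[...,::-1])
for p in [(.4294,-.3382,.072)]: print(w2px("wrist",p))
E
```

```text
clock: 2.03
ee_pos: [0.4331, -0.3996, 0.2277]
eef_rot: [-2.312, -2.118, 0.0]
force: [0.2, -0.7, -0.3]
width: 0.0853
grip_force: 0.0
clock: 2.2
ee_pos: [0.4327, -0.4, 0.2325]
eef_rot: [2.315, 2.122, -0.001]
force: [-1.0, 0.1, 0.8]
width: 0.0853
grip_force: 0.0
[247.5829 120.982 ]
```

View pics/w2.png

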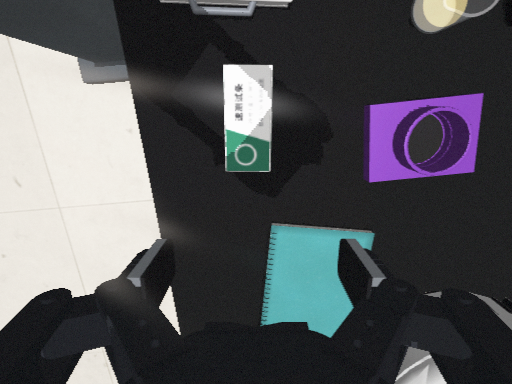

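The carton top now has corners at (223,65), (272,65), (270,171) and (226,171), square to the tool. The large beaker is at (440,12).

```bash
python3 - <<'E'
from h import *
T=np.load("T2.npy")
P=np.array([px2w("wrist",u,v,.072,T) for u,v in [(223,65),(272,65),(270,171),(226,171)]]);print(P);c=P.mean(0)
print(c,[np.linalg.norm(P[i]-P[i-1]) for i in range(4)])
for a,b in((0,1),(3,2),(3,0),(2,1)): d=P[b]-P[a];print(np.degrees(np.arctan2(d[1],d[0])))
print("Lbeaker", px2w("wrist",440,10,.0,T))
for u in (161,292): print("caddy rim end",px2w("wrist",u,1,.0295,T))
delta(c[0],c[1],.033,-4.5)
E
```

```text
[[ 0.4098 -0.2817  0.072 ]
 [ 0.4589 -0.286   0.072 ]
 [ 0.4489 -0.3941  0.072 ]
 [ 0.4    -0.3898  0.072 ]]
[ 0.4294 -0.3379  0.072 ] [np.float64(0.10852148878613324), np.float64(0.04920780213452956), np.float64(0.10854710631951228), np.float64(0.04908214283998824)]
-5.007393921199213
-5.0367625308849915
84.81637251068332
84.75008193235368
Lbeaker [ 0.6659 -0.2338  0.    ]
caddy rim end [ 0.3468 -0.2064  0.0295]
caddy rim end [ 0.4878 -0.2187  0.0295]
shift [ 0.0619 -0.009   0.1998]
tool y yaw deg -4.951709666269492
turn units (tool z down => negative) -0.09034193325389879
```

```bash
python3 -m pendant '[0,0.031,-0.0045,0.02,0, 0,0.031,-0.0045,0.02,0, 0,0,0,0.04,0, 0,0,0,0.04,0, 0,0,0,0.04,0]'
python3 -m pendant '[0,0,0,0.02,0, 0,0,0,0.02,0, 0,0,0,0,0, 0,0,0,0,0]'
python3 -m pendant '[1,0,0,0,0, 1,0,0,0,0, 1,0,0,0,0, 1,0,0,0,0, 1,0,0,0,0]' 30
python3 -m pendant '[1,0,0,0,0, 1,0,0,0,0, 1,0,0,0,0]' 30
```

```text
clock: 2.67
ee_pos: [0.4299, -0.3373, 0.0723]
eef_rot: [2.31, 2.122, 0.0]
force: [0.8, -1.4, -0.4]
width: 0.0853
grip_force: 0.0
clock: 3.0
ee_pos: [0.4291, -0.337, 0.0317]
eef_rot: [-2.314, -2.124, 0.0]
force: [-0.3, 0.4, 1.7]
width: 0.0854
grip_force: 0.0
clock: 3.42
ee_pos: [0.4307, -0.3379, 0.0337]
eef_rot: [2.311, 2.123, 0.0]
force: [-1.5, -0.7, 6.6]
width: 0.0498
grip_force: 32.7
clock: 3.67
ee_pos: [0.4307, -0.3379, 0.0337]
eef_rot: [2.311, 2.123, 0.0]
force: [-0.9, -0.1, 5.9]
width: 0.05
grip_force: 32.7
```

```bash
python3 -m pendant '[1,0,0,-0.02,0, 1,0,0,-0.03,0, 1,0,0,-0.04,0, 1,0,0,-0.04,0, 1,0,0,-0.04,0]'
python3 -m pendant '[1,0,0,-0.03,-1.2, 1,0,0,-0.02,-1.2, 1,0,0,0,-1.2, 1,0,0,0,-1.2, 1,0,0,0,-1.2]'
python3 -m pendant '[1,0,0,0,-1.2, 1,0,0,0,-1.2, 1,0,0,0,-1.2, 1,0,0,0,-1.2, 1,0,0,0,-1.2]'
python3 -m pendant '[1,0,0,0,-1.2, 1,0,0,0,-1.2, 1,0,0,0,-1.2, 1,0,0,0,-1.2, 1,0,0,0,-1.2]'
python3 -m pendant '[1,0,0,0,0, 1,0,0,0,0]'
python3 - <<'E'
from h import *
delta(.52,-.06,.25,85)
E
```

```text
clock: 4.08
ee_pos: [0.4294, -0.3366, 0.2032]
eef_rot: [-2.313, -2.125, -0.0]
force: [0.9, -1.3, -0.7]
width: 0.05
grip_force: 31.9
clock: 4.5
ee_pos: [0.4299, -0.3371, 0.2524]
eef_rot: [1.677, 2.655, -0.0]
force: [0.0, 0.6, -0.5]
width: 0.0497
grip_force: 32.0
clock: 4.92
ee_pos: [0.4297, -0.3369, 0.2516]
eef_rot: [0.933, 2.999, -0.0]
force: [-0.8, -0.2, -0.2]
width: 0.0498
grip_force: 32.0
clock: 5.33
ee_pos: [0.4297, -0.3369, 0.2517]
eef_rot: [0.125, 3.139, -0.0]
force: [-0.0, 0.3, -0.5]
width: 0.0498
grip_force: 32.0
clock: 5.5
ee_pos: [0.4297, -0.337, 0.2516]
eef_rot: [0.138, 3.138, -0.0]
force: [-0.1, 0.2, -0.5]
width: 0.0497
grip_force: 32.0
shift [-0.0656  0.2838  0.0015]
tool y yaw deg 84.96504788246548
turn units (tool z down => negative) -0.006990423506903198
```

```bash
python3 -m pendant '[1,-0.008,0.035,0,0, 1,-0.008,0.035,0,0, 1,-0.008,0.035,0,0, 1,-0.008,0.035,0,0, 1,-0.008,0.035,0,0]'
python3 -m pendant '[1,-0.008,0.035,0,0, 1,-0.008,0.035,0,0, 1,-0.008,0.035,0,0, 1,0,0,0,0, 1,0,0,0,0]'
python3 - <<'E'
from h import *
T=tool();np.save("T3.npy",T);cv2.imwrite("pics/w3.png",grab_frame("wrist")[...,::-1]); print(T)
E
```

```text
clock: 5.92
ee_pos: [0.4846, -0.1645, 0.2515]
eef_rot: [0.139, 3.138, -0.0]
force: [0.5, 0.9, -0.9]
width: 0.0494
grip_force: 32.0
clock: 6.33
ee_pos: [0.5175, -0.0617, 0.2513]
eef_rot: [-0.131, -3.139, 0.0]
force: [-0.3, -0.4, -1.4]
width: 0.0495
grip_force: 32.0
[[-0.9965  0.0836 -0.      0.5175]
 [ 0.0836  0.9965 -0.0001 -0.0617]
 [ 0.     -0.0001 -1.      0.2513]
 [ 0.      0.      0.      1.    ]]
```

View pics/w3.png

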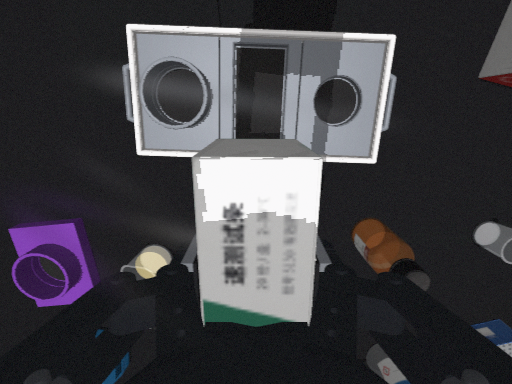

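The whole caddy is in view, with rim corners at (128,27), (395,36), (377,162) and (137,155). The collar is at about (177,94), the recess at about (264,92) and the round recess at (336,101). The held carton is straight.

```bash
python3 - <<'E'
from h import *
T=np.load("T3.npy")
P=np.array([px2w("wrist",u,v,.0285,T) for u,v in [(128,27),(395,36),(377,162),(137,155)]]);print(P)
c=P.mean(0);print("c",c,[np.linalg.norm(P[i]-P[i-1]) for i in range(4)])
ax=P[1]+P[2]-P[0]-P[3];a=np.arctan2(ax[1],ax[0]);print("yaw",np.degrees(a))
u=np.array([np.cos(a),np.sin(a),0])
for k in(-1,0,1): print(k,c+k*.1*u)
print("collar",px2w("wrist",177,94,.054,T),"beak",px2w("wrist",336,101,.024,T))
# check carton's recess projected corners
v=np.array([u[1],-u[0],0])
for k,name,pts in [(0,"carton recess",[(s*.062,t*.0325) for s,t in((1,1),(1,-1),(-1,-1),(-1,1))])]:
  for s,t in pts: q=c+s*v+t*u;q[2]=.024;print(name,w2px("wrist",q,T))
# carton in hand: bottom face corners bounds
print("held carton tilt ref: top edge px ->",[w2px("wrist",(T@np.array([x,y,z,1]))[:3],T) for x,y,z in[(.055,.0255,-.038),(.055,-.0255,-.038),(.055,.0255,.034),(.055,-.0255,.034)]])
print("bottle foot",px2w("wrist",369,235,0,T),"beaker",px2w("wrist",488,235,0,T))
delta(c[0],c[1],.15,np.degrees(a))
E
```

```text
[[ 0.3392 -0.1971  0.0285]
 [ 0.3752  0.1146  0.0285]
 [ 0.5244  0.0992  0.0285]
 [ 0.4882 -0.2174  0.0285]]
c [ 0.4317 -0.0502  0.0285] [np.float64(0.15043152059479492), np.float64(0.3138239461895191), np.float64(0.149947416993961), np.float64(0.31873357158999116)]
yaw 83.44401525885385
-1 [ 0.4203 -0.1495  0.0285]
0 [ 0.4317 -0.0502  0.0285]
1 [0.4432 0.0492 0.0285]
collar [ 0.4193 -0.1453  0.054 ] beak [0.4423 0.0464 0.024 ]
carton recess [282.3117 148.9214]
carton recess [233.4541 147.4493]
carton recess [234.167   43.8612]
carton recess [288.1429  45.6192]
held carton tilt ref: top edge px -> [array([322.3871, 157.1835]), array([188.0309, 157.2765]), array([296.2152, 138.889 ]), array([215.1333, 138.956 ])]
bottle foot [0.6446 0.1033 0.    ] beaker [0.66   0.2869 0.    ]
shift [0.0863 0.0056 0.1013]
tool y yaw deg 85.11552687260198
turn units (tool z down => negative) 0.3343023227496246
```

```bash
python3 -m pendant '[1,0.03,0.001,0.02,0.33, 1,0.03,0.001,0.02,0, 1,0.026,0.001,0.02,0, 1,0,0,0.02,0, 1,0,0,0.02,0]'
python3 -m pendant '[1,0,0,0.02,0, 1,0,0,0.02,0, 1,0,0,0,0, 1,0,0,0,0]'
python3 - <<'E'
from h import *
delta(.4315,-.0505,.045,83.8)
T=tool();cv2.imwrite("pics/s1.png",cv2.resize(grab_frame("side")[130:270,180:380][...,::-1],(800,560),interpolation=cv2.INTER_CUBIC))
E
```

```text
clock: 6.8
ee_pos: [0.4309, -0.0529, 0.1509]
eef_rot: [0.185, 3.134, -0.001]
force: [-0.5, 0.2, -1.0]
width: 0.0496
grip_force: 32.0
clock: 7.13
ee_pos: [0.4311, -0.0525, 0.1107]
eef_rot: [-0.183, -3.134, 0.0]
force: [-0.7, -0.3, -0.8]
width: 0.0498
grip_force: 32.0
shift [-0.0003  0.0021  0.0657]
tool y yaw deg 83.32046467977617
turn units (tool z down => negative) -0.09590706404476634
```

View pics/s1.png

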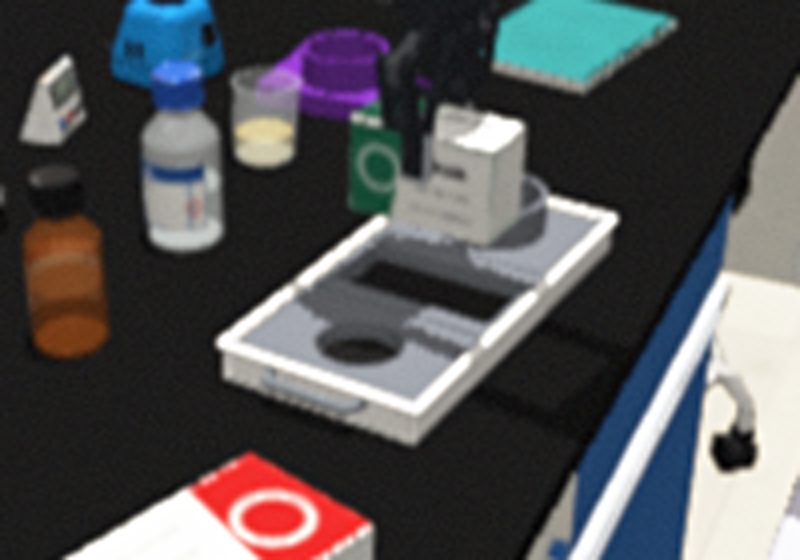

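The carton hangs upright at (460,180), lined up with the recess at (440,285). I'll lower it.

```bash
python3 -m pendant '[1,0,0.002,0.02,0, 1,0,0,0.02,0, 1,0,0,0.015,0, 1,0,0,0,0, 1,0,0,0,0]'
python3 -m pendant '[1,0,0,0.005,0, 1,0,0,0.005,0, 1,0,0,0,0, 1,0,0,0,0]'
```

```text
clock: 7.6
ee_pos: [0.4326, -0.0499, 0.0574]
eef_rot: [0.18, 3.136, -0.0]
force: [-0.6, -0.6, -0.6]
width: 0.0496
grip_force: 32.0
clock: 7.93
ee_pos: [0.4323, -0.0496, 0.0466]
eef_rot: [0.178, 3.136, -0.0]
force: [0.2, 1.3, -0.5]
width: 0.0498
grip_force: 32.0
```

```bash
python3 -m pendant '[1,0,0,0.0015,0, 1,0,0,0.0015,0, 1,0,0,0,0, 1,0,0,0,0]'
```

```text
clock: 8.27
ee_pos: [0.4325, -0.0496, 0.0437]
eef_rot: [0.178, 3.136, -0.0]
force: [-0.5, -0.2, 2.1]
width: 0.0495
grip_force: 32.1
```

```bash
python3 -m pendant '[0.25,0,0,0,0, 0.25,0,0,0,0, 0.25,0,0,0,0, 0.25,0,0,0,0]'
python3 -m pendant '[0.25,0,0,-0.02,0, 0.25,0,0,-0.03,0, 0.25,0,0,-0.04,0, 0.25,0,0,-0.04,0, 0.25,0,0,-0.04,0]'
python3 -m pendant '[0,0,0,-0.03,0, 0,0,0,-0.02,0, 0,0,0,0,0, 0,0,0,0,0]'
python3 - <<'E'
from h import *
print(np.degrees(env.get_state()["joint_positions"]))
delta(.645-.1,.105,.28,85)
E
```

```text
clock: 8.6
ee_pos: [0.4321, -0.0495, 0.0431]
eef_rot: [-0.178, -3.136, -0.0]
force: [0.4, 0.8, 0.3]
width: 0.064
grip_force: 0.0
clock: 9.02
ee_pos: [0.4318, -0.0494, 0.2148]
eef_rot: [-0.178, -3.136, -0.0]
force: [1.3, 0.2, -0.3]
width: 0.0641
grip_force: 0.0
clock: 9.35
ee_pos: [0.4327, -0.0496, 0.2643]
eef_rot: [0.178, 3.134, -0.0]
force: [0.3, -0.3, -0.1]
width: 0.0854
grip_force: 0.0
[-11.0198 -19.6226  89.9401   0.0016 109.5424 -94.5105]
shift [-0.0941  0.1663 -0.0155]
tool y yaw deg 83.49119033787834
turn units (tool z down => negative) -0.3017619324243327
```

```bash
python3 -m pendant '[0,-0.0276,0.0251,-0.002,0, 0,-0.0276,0.0251,-0.002,0, 0,-0.0276,0.0251,-0.002,0, 0,-0.0276,0.0251,-0.002,0, 0,-0.0276,0.0251,-0.002,0]'
python3 -m pendant '[0,-0.0276,0.0251,-0.002,0, 0,-0.0276,0.0251,-0.002,0, 0,0,0,0,0, 0,0,0,0,0]'
python3 - <<'E'
from h import *
T=tool();np.save("T4.npy",T);cv2.imwrite("pics/w4.png",grab_frame("wrist")[...,::-1]); print(T[:3,3],w2px("wrist",(.6446,.103,.131),T))
E
```

```text
clock: 9.77
ee_pos: [0.5843, 0.0607, 0.2706]
eef_rot: [-0.178, -3.133, 0.001]
force: [0.6, -0.4, -0.4]
width: 0.0856
grip_force: 0.0
clock: 10.1
ee_pos: [0.6446, 0.1043, 0.271]
eef_rot: [-0.175, -3.128, 0.002]
force: [0.9, -0.1, -0.1]
width: 0.0855
grip_force: 0.0
[0.6446 0.1043 0.271 ] [255.0069 183.4696]
```

View pics/w4.png

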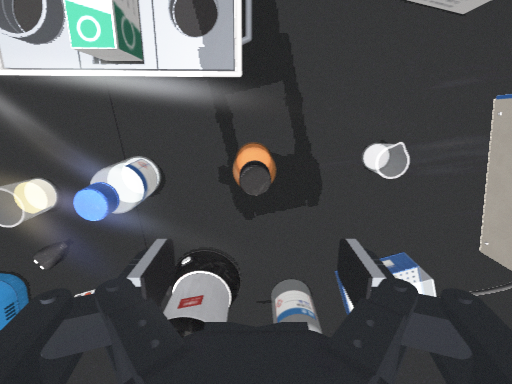

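The cap top is at (256,179) and the bottle foot at about (256,160). The small beaker's foot is at (378,156), its rim at (394,160) and the spout tip at (405,144). A dewar is behind at (205,290). The placed carton stands in its recess at (105,25).

```bash
python3 - <<'E'
from h import *
T=np.load("T4.npy")
f=lambda u,v,z: px2w("wrist",u,v,z,T)
b=f(256,179,.131);print("cap",b,"dewar near base",f(205,250,0),"dewar at .15",f(200,272,.15),"jug",f(290,282,.1))
print("beaker foot",f(378,157,0),"rim",f(394,161,.056),"spout",f(405,144,.056))
r=f(394,161,.056);print("proj rim r22 pts",[w2px("wrist",r+.022*np.array([np.cos(a),np.sin(a),0]),T) for a in(0,1.57,3.14,4.71)])
print("foot bottle: proj",w2px("wrist",(b[0],b[1],0),T),"big bottle cap",f(96,201,.135))
delta(b[0],b[1],.103)
E
python3 - <<'E'
import cv2
a=cv2.imread("pics/w4.png")[115:215,215:435];cv2.imwrite("pics/w4c.png",cv2.resize(a,None,fx=3.6,fy=3.6,interpolation=cv2.INTER_CUBIC))
E
```

```text
cap [0.6399 0.1046 0.131 ] dewar near base [ 0.7804  0.0034 -0.    ] dewar at .15 [0.7312 0.0334 0.15  ] jug [0.7883 0.1321 0.1   ]
beaker foot [0.6569 0.2861 0.    ] rim [0.6534 0.2834 0.056 ] spout [0.6329 0.2968 0.056 ]
proj rim r22 pts [array([393.6215, 177.4227]), array([411.1376, 159.1298]), array([394.4189, 144.0209]), array([376.934 , 162.8359])]
foot bottle: proj [256.2952 159.2585] big bottle cap [ 0.6438 -0.0665  0.135 ]
shift [0.0031 0.001  0.1705]
tool y yaw deg 83.53573880748296
```

View pics/w4c.png

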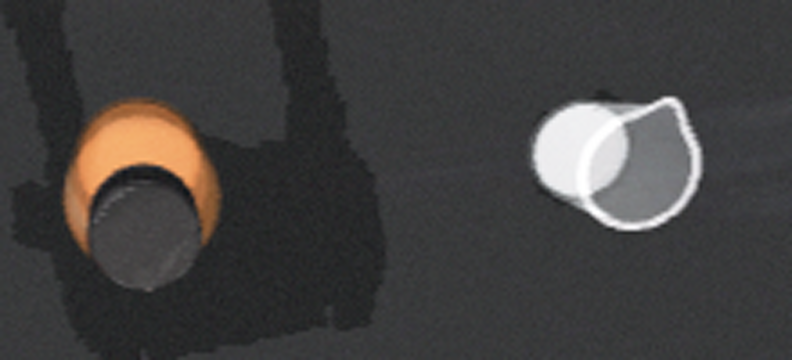

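The crop puts the cap centre at full-image pixel (255.3,181) and the beaker spout tip at (402.5,142.8) from a rim centre of about (392,163). The bottle is brown with a black cap, so it is the right one. I'll grasp it.

```bash
python3 -m pendant '[0,0.003,0,0.03,0, 0,0,0,0.04,0, 0,0,0,0.04,0, 0,0,0,0.03,0, 0,0,0,0.02,0]'
python3 -m pendant '[0,0,0,0.01,0, 0,0,0,0,0, 0,0,0,0,0]'
python3 -m pendant '[1,0,0,0,0, 1,0,0,0,0, 1,0,0,0,0, 1,0,0,0,0, 1,0,0,0,0]' 50
python3 -m pendant '[1,0,0,0,0, 1,0,0,0,0, 1,0,0,0,0]'
```

```text
clock: 10.57
ee_pos: [0.6382, 0.1021, 0.1135]
eef_rot: [-0.18, -3.132, 0.001]
force: [0.7, -0.7, -0.3]
width: 0.0854
grip_force: 0.0
clock: 10.82
ee_pos: [0.6409, 0.1029, 0.1088]
eef_rot: [0.179, 3.135, 0.0]
force: [0.2, -0.2, 1.9]
width: 0.0854
grip_force: 0.0
clock: 11.23
ee_pos: [0.6418, 0.1033, 0.1087]
eef_rot: [0.178, 3.134, -0.0]
force: [0.3, -0.7, 5.2]
width: 0.0331
grip_force: 49.9
clock: 11.48
ee_pos: [0.6418, 0.1033, 0.1087]
eef_rot: [0.178, 3.134, -0.0]
force: [0.5, -0.9, 5.5]
width: 0.0334
grip_force: 49.9
```

```bash
python3 -m pendant '[1,0,0,-0.01,0, 1,0,0,-0.03,0, 1,0,0,-0.04,0, 1,0,0,-0.04,0, 1,0,0,-0.03,0]'
python3 -m pendant '[1,0.013,-0.034,0,0, 1,0.013,-0.034,0,0, 1,0.013,-0.034,0,0, 1,0.013,-0.034,0,0, 1,0.013,-0.034,0,0]'
python3 -m pendant '[1,0.013,-0.034,0,0, 1,0.013,-0.034,0,0, 1,0.01,-0.028,0,0, 1,0,0,0,0, 1,0,0,0,0]'
python3 - <<'E'
from h import *
T=tool();np.save("T5.npy",T);cv2.imwrite("pics/w5.png",grab_frame("wrist")[...,::-1]); print(T)
E
```

```text
clock: 11.9
ee_pos: [0.6409, 0.1037, 0.2607]
eef_rot: [0.178, 3.135, 0.001]
force: [0.9, -0.7, -0.5]
width: 0.0334
grip_force: 49.5
clock: 12.32
ee_pos: [0.556, -0.059, 0.2569]
eef_rot: [-0.177, -3.135, -0.001]
force: [-0.1, -0.8, -1.5]
width: 0.0331
grip_force: 49.7
clock: 12.73
ee_pos: [0.5098, -0.1504, 0.2572]
eef_rot: [-0.183, -3.136, -0.001]
force: [-0.5, 0.4, -2.4]
width: 0.0335
grip_force: 50.0
[[-0.9932  0.1163 -0.0006  0.5098]
 [ 0.1163  0.9932  0.0006 -0.1504]
 [ 0.0007  0.0006 -1.      0.2572]
 [ 0.      0.      0.      1.    ]]
```

View pics/w5.png

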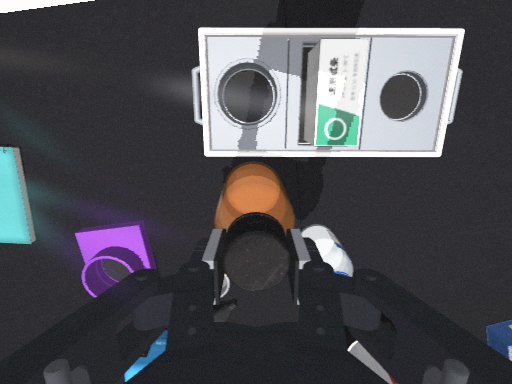

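The collar rim spans 216–281 by 61–127, so its centre is about (248.5,94). The bottle hangs upright under the tool, with its cap at (256,250) and foot at (253,185). The carton is seated.

```bash
python3 - <<'E'
from h import *
T=np.load("T5.npy")
n=px2w("wrist",248.5,94,.054,T);print("collar",n)
zf=T[2,3]-.1087
q=px2w("wrist",253,163,zf,T);print("foot near edge (expect x=tcp-.027)",q, "expected px",w2px("wrist",(T@[.027,0,.1087,1])[:3],T))
P=np.array([px2w("wrist",u,v,.0285,T) for u,v in [(199,28),(464,29),(441,158),(205,156)]]);c=P.mean(0)
print(P);ax=P[1]+P[2]-P[0]-P[3];a=np.arctan2(ax[1],ax[0]);u=np.array([np.cos(a),np.sin(a),0]);print(c,np.degrees(a),"nests",c-.1*u,c+.1*u)
print("beaker recess",px2w("wrist",402,97,.024,T))
delta(n[0],n[1],.22)
E
```

```text
collar [ 0.4182 -0.1485  0.054 ]
foot near edge (expect x=tcp-.027) [ 0.4835 -0.15    0.1485] expected px [255.9126 162.038 ]
[[ 0.3362 -0.1983  0.0285]
 [ 0.3743  0.1148  0.0285]
 [ 0.5279  0.0984  0.0285]
 [ 0.488  -0.217   0.0285]]
[ 0.4316 -0.0505  0.0285] 82.92343137070772 nests [ 0.4193 -0.1497  0.0285] [0.4439 0.0487 0.0285]
beaker recess [0.4432 0.0462 0.024 ]
shift [ 0.0917 -0.0097  0.0372]
tool y yaw deg 83.4253618566787
```

```bash
python3 -m pendant '[1,0.03,-0.003,0,0, 1,0.03,-0.003,0,0, 1,0.031,-0.003,0,0, 1,0,0,0.02,0, 1,0,0,0.03,0]'
python3 -m pendant '[1,0,0,0.02,0, 1,0,0,0,0, 1,0,0,0,0]'
python3 - <<'E'
from h import *
delta(.419,-.149,.1187)
E
```

```text
clock: 13.2
ee_pos: [0.4202, -0.1474, 0.2109]
eef_rot: [0.176, 3.129, -0.004]
force: [1.9, 0.2, -1.4]
width: 0.0332
grip_force: 50.1
clock: 13.45
ee_pos: [0.419, -0.1468, 0.1865]
eef_rot: [-0.175, -3.134, -0.002]
force: [0.8, -1.5, -1.3]
width: 0.0332
grip_force: 50.0
shift [-0.0004 -0.0023  0.0678]
tool y yaw deg 83.59636943093754
```

```bash
python3 -m pendant '[1,0,-0.002,0.02,0, 1,0,0,0.02,0, 1,0,0,0.015,0, 1,0,0,0.006,0, 1,0,0,0,0]'
python3 -m pendant '[1,0,0,0.002,0, 1,0,0,0.002,0, 1,0,0,0,0, 1,0,0,0,0]'
```

```text
clock: 13.87
ee_pos: [0.4192, -0.1495, 0.1263]
eef_rot: [-0.177, -3.136, -0.001]
force: [0.1, -0.6, -1.2]
width: 0.0334
grip_force: 50.1
clock: 14.2
ee_pos: [0.4193, -0.1501, 0.1232]
eef_rot: [0.178, 3.135, -0.001]
force: [-0.0, 0.3, -0.8]
width: 0.0332
grip_force: 50.1
```

```bash
python3 -m pendant '[1,0,0,0.0015,0, 1,0,0,0.0015,0, 1,0,0,0,0, 1,0,0,0,0]'
python3 -m pendant '[1,0,0,0.001,0, 1,0,0,0.001,0, 1,0,0,0,0, 1,0,0,0,0]'
```

```text
clock: 14.53
ee_pos: [0.4189, -0.15, 0.1191]
eef_rot: [-0.178, -3.136, -0.0]
force: [0.3, -0.0, -1.1]
width: 0.0333
grip_force: 50.1
clock: 14.87
ee_pos: [0.4194, -0.1501, 0.1187]
eef_rot: [0.178, 3.135, -0.001]
force: [-1.0, 1.5, 4.8]
width: 0.0329
grip_force: 50.7
```

```bash
python3 -m pendant '[0,0,0,0,0, 0,0,0,0,0, 0,0,0,0,0, 0,0,0,0,0, 0,0,0,0,0]'
python3 -m pendant '[0,0,0,-0.02,0, 0,0,0,-0.03,0, 0,0,0,-0.04,0, 0,0,0,-0.04,0, 0,0,0,-0.02,0]'
python3 - <<'E'
from h import *
T=np.load("T4.npy")
r=px2w("wrist",392,163,.056,T);s=px2w("wrist",402.5,142.8,.056,T);a=np.degrees(np.arctan2(*(s-r)[1::-1]));print(r,s,np.linalg.norm(s-r),"spout yaw",a)
f=px2w("wrist",377,157,0,T);print(f)
delta(r[0],r[1],.2,a-90)
print(np.degrees(env.get_state()["joint_positions"]))
a=grab_frame("side");cv2.imwrite("pics/s2.png",cv2.resize(a[110:290,120:360][...,::-1],(800,600),interpolation=cv2.INTER_CUBIC))
E
```

```text
clock: 15.28
ee_pos: [0.4189, -0.15, 0.1171]
eef_rot: [-0.178, -3.136, -0.0]
force: [-0.0, -0.3, 0.8]
width: 0.0858
grip_force: 0.0
clock: 15.7
ee_pos: [0.4195, -0.1502, 0.2725]
eef_rot: [0.178, 3.131, -0.003]
force: [0.9, -0.6, 1.2]
width: 0.0856
grip_force: 0.0
[0.6557 0.2809 0.056 ] [0.631  0.2936 0.056 ] 0.0278545040357047 spout yaw 152.7367707165507
[0.6568 0.2846 0.    ]
shift [-0.1854  0.4552  0.0727]
tool y yaw deg 83.49418831217763
turn units (tool z down => negative) 4.151483519125387
[ -24.077   -18.0437   87.865     0.0007  109.83   -107.5712]
```

View pics/s2.png

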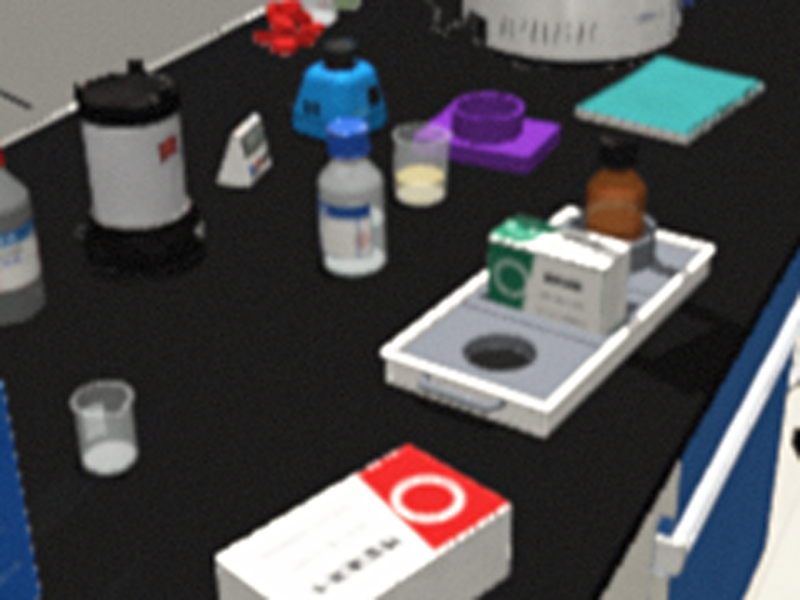

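The side view confirms both placings. The carton at (560,275) is seated, and the bottle stands upright in the collar at (617,200). The beaker is still at (105,430). I'll go there next.

```bash
python3 -m pendant '[0,-0.0154,0.0379,0,0, 0,-0.0154,0.0379,0,0, 0,-0.0154,0.0379,0,0, 0,-0.0154,0.0379,0,0, 0,-0.0154,0.0379,0,0]'
python3 -m pendant '[0,-0.0154,0.0379,0,0, 0,-0.0154,0.0379,0,0, 0,-0.0154,0.0379,0,0, 0,-0.0154,0.0379,0,0, 0,-0.0154,0.0379,0,0]'
python3 -m pendant '[0,-0.0154,0.0379,0,0, 0,-0.0154,0.0379,0,0, 0,0,0,0.01,1.38, 0,0,0,0.01,1.38, 0,0,0,0,1.38]'
python3 -m pendant '[0,0,0,0,0, 0,0,0,0,0]'
python3 - <<'E'
from h import *
T=tool();np.save("T6.npy",T);a=grab_frame("wrist");print(T);delta(.656,.282,.03,63);print(w2px("wrist",(.656,.282,.056)))
cv2.imwrite("pics/w6.png",cv2.resize(a[60:280,120:400][...,::-1],(700,550),interpolation=cv2.INTER_CUBIC))
E
```

```text
clock: 16.17
ee_pos: [0.5175, 0.0314, 0.2668]
eef_rot: [-0.179, -3.136, 0.0]
force: [0.9, 0.1, 0.6]
width: 0.0856
grip_force: 0.0
clock: 16.58
ee_pos: [0.6155, 0.2112, 0.2665]
eef_rot: [-0.178, -3.136, 0.001]
force: [-0.1, -0.7, 0.8]
width: 0.0857
grip_force: 0.0
clock: 17.0
ee_pos: [0.6541, 0.282, 0.2416]
eef_rot: [-0.744, -3.046, 0.006]
force: [-0.4, -0.3, -0.5]
width: 0.0853
grip_force: 0.0
clock: 17.17
ee_pos: [0.6541, 0.281, 0.2467]
eef_rot: [-0.733, -3.054, 0.001]
force: [0.6, -0.4, 0.7]
width: 0.0856
grip_force: 0.0
[[-0.891   0.454  -0.0008  0.6541]
 [ 0.454   0.891  -0.0003  0.281 ]
 [ 0.0006 -0.0006 -1.      0.2467]
 [ 0.      0.      0.      1.    ]]
shift [-0.0011  0.0018  0.2175]
tool y yaw deg 63.00318359624041
turn units (tool z down => negative) 0.000636719248080908
[257.5158 172.7124]
```

View pics/w6.png

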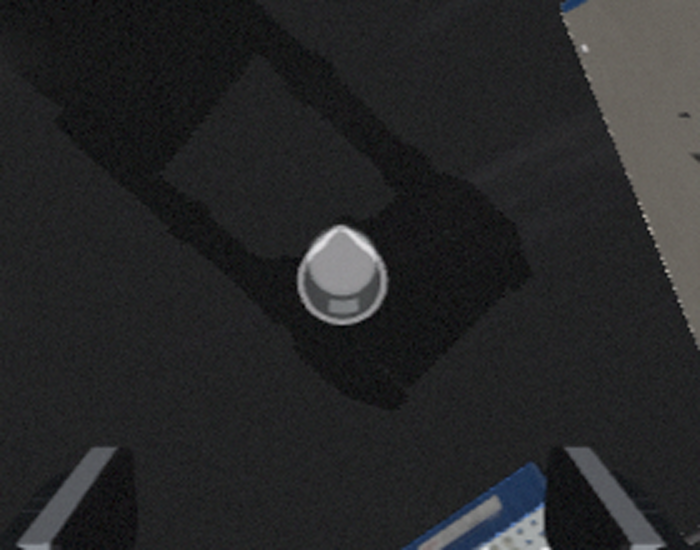

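The rim centre is at full-image pixel (257,172), as predicted, and the spout points straight up along the tool's +x. I'll descend and grip.

```bash
python3 -m pendant '[0,-0.001,0.002,0.04,0, 0,0,0,0.04,0, 0,0,0,0.04,0, 0,0,0,0.04,0, 0,0,0,0.03,0]'
python3 -m pendant '[0,0,0,0.02,0, 0,0,0,0.009,0, 0,0,0,0,0, 0,0,0,0,0]'
python3 -m pendant '[1,0,0,0,0, 1,0,0,0,0, 1,0,0,0,0, 1,0,0,0,0, 1,0,0,0,0]' 25
python3 -m pendant '[1,0,0,0,0, 1,0,0,0,0, 1,0,0,0,0]'
```

```text
clock: 17.63
ee_pos: [0.6548, 0.2816, 0.054]
eef_rot: [-0.734, -3.053, 0.002]
force: [0.0, -0.3, 0.4]
width: 0.0855
grip_force: 0.0
clock: 17.97
ee_pos: [0.6565, 0.2823, 0.0298]
eef_rot: [0.737, 3.052, 0.002]
force: [0.5, -0.0, 1.0]
width: 0.0854
grip_force: 0.0
clock: 18.38
ee_pos: [0.6568, 0.2825, 0.0303]
eef_rot: [0.738, 3.051, 0.002]
force: [0.7, -0.4, 5.9]
width: 0.0425
grip_force: 25.1
clock: 18.63
ee_pos: [0.6568, 0.2826, 0.0303]
eef_rot: [0.738, 3.051, 0.003]
force: [-1.1, -1.7, 5.7]
width: 0.0423
grip_force: 25.1
```

```bash
python3 -m pendant '[1,0,0,-0.01,0, 1,0,0,-0.03,0, 1,0,0,-0.04,0, 1,0,0,-0.04,0, 1,0,0,-0.03,0]'
python3 -m pendant '[1,0.01,-0.0383,0,0, 1,0.01,-0.0383,0,0, 1,0.01,-0.0383,0,0, 1,0.01,-0.0383,0,0, 1,0.01,-0.0383,0,0]'
python3 -m pendant '[1,0.01,-0.0383,0,0, 1,0.01,-0.0383,0,0, 1,0.01,-0.0383,0,0, 1,0,0,0,0, 1,0,0,0,0]'
python3 - <<'E'
from h import *
delta(.446,.046,.0403)
a=grab_frame("wrist");cv2.imwrite("pics/w7.png",a[...,::-1]); print(w2px("wrist",(.4435,.0475,.024)))
E
```

```text
clock: 19.05
ee_pos: [0.656, 0.2824, 0.1824]
eef_rot: [0.738, 3.051, 0.002]
force: [0.5, -0.6, -0.1]
width: 0.0423
grip_force: 25.7
clock: 19.47
ee_pos: [0.5223, 0.1337, 0.1781]
eef_rot: [-0.738, -3.053, 0.001]
force: [0.1, -1.2, 0.2]
width: 0.0424
grip_force: 25.8
clock: 19.88
ee_pos: [0.4438, 0.0453, 0.179]
eef_rot: [0.743, 3.051, 0.001]
force: [0.2, 0.5, -0.7]
width: 0.0422
grip_force: 25.9
shift [-0.0014  0.0015  0.1387]
tool y yaw deg 62.643439149843346
[256.5696 177.2453]
```

View pics/w7.png

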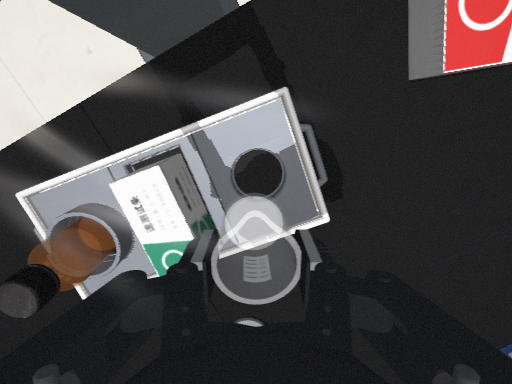

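The beaker is held upright at (255,265). The recess centre is at (258,174), within 3 px of the prediction. I'll lower it.

```bash
python3 -m pendant '[1,-0.001,0.002,0.03,0, 1,0,0,0.04,0, 1,0,0,0.03,0, 1,0,0,0.02,0, 1,0,0,0.01,0]'
python3 -m pendant '[1,0,0,0.003,0, 1,0,0,0,0, 1,0,0,0,0]'
```

```text
clock: 20.35
ee_pos: [0.4451, 0.0486, 0.0445]
eef_rot: [-0.735, -3.048, 0.002]
force: [-0.4, 0.5, -0.7]
width: 0.0421
grip_force: 25.9
clock: 20.6
ee_pos: [0.4477, 0.0481, 0.0469]
eef_rot: [0.738, 3.052, 0.001]
force: [0.3, 0.7, -0.8]
width: 0.0424
grip_force: 25.9
```

```bash
python3 -m pendant '[1,0.001,-0.001,0.002,0, 1,0,0,0.002,0, 1,0,0,0.001,0, 1,0,0,0,0, 1,0,0,0,0]'
python3 -m pendant '[1,0,0,0.001,0, 1,0,0,0.001,0, 1,0,0,0,0, 1,0,0,0,0]'
```

```text
clock: 21.02
ee_pos: [0.4452, 0.0472, 0.0405]
eef_rot: [0.739, 3.053, 0.0]
force: [0.2, 0.4, -0.8]
width: 0.0425
grip_force: 25.9
clock: 21.35
ee_pos: [0.4458, 0.047, 0.0402]
eef_rot: [0.739, 3.051, 0.0]
force: [-4.2, -0.8, 8.7]
width: 0.042
grip_force: 26.6
```

```bash
python3 -m pendant '[0.2,0,0,0,0, 0.2,0,0,0,0, 0.2,0,0,0,0, 0.2,0,0,0,0]'
python3 -m pendant '[0.2,0,0,-0.02,0, 0.2,0,0,-0.03,0, 0.2,0,0,-0.04,0, 0.2,0,0,-0.04,0, 0.2,0,0,-0.04,0]'
python3 -m pendant '[0,-0.035,0,-0.02,0, 0,-0.035,0,0,0, 0,-0.035,0,0,0, 0,0,0,0,0, 0,0,0,0,0]'
python3 - <<'E'
from h import *
a=grab_frame("wrist");b=grab_frame("side")
cv2.imwrite("pics/f.png",np.vstack([a[20:260,50:450],cv2.resize(b[130:290,130:397],(400,240))])[...,::-1])
E
```

```text
clock: 21.68
ee_pos: [0.445, 0.0473, 0.038]
eef_rot: [-0.739, -3.053, 0.0]
force: [-0.1, -0.3, 0.6]
width: 0.0682
grip_force: 0.0
clock: 22.1
ee_pos: [0.4446, 0.0472, 0.2096]
eef_rot: [-0.739, -3.053, 0.0]
force: [0.7, 0.4, 0.5]
width: 0.0683
grip_force: 0.0
clock: 22.52
ee_pos: [0.5391, -0.0016, 0.2259]
eef_rot: [-0.74, -3.049, 0.001]
force: [-0.1, 0.5, 0.0]
width: 0.0855
grip_force: 0.0
```

View pics/f.png

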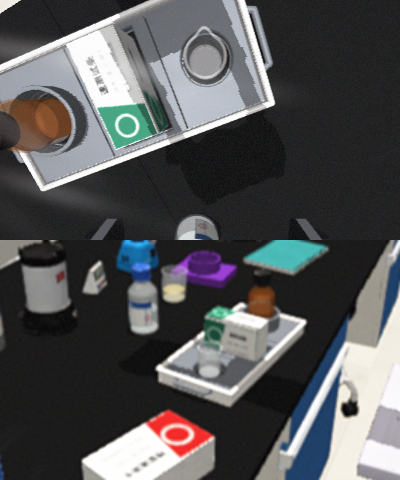

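The beaker sits inside its recess at (205,57). The carton is in the oblong recess and the bottle in the collar, all upright, with the look-alikes untouched.

```bash
python3 -c "
from station import env
print(env.job_done())"
```

```text
the job is handed in; nothing more can be done
None
```

I packed the small carton, bottle and beaker upright in their nests, left the three large look-alikes standing, and handed the job in at about 22.5 s; the hand-in gave no verdict.

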